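# Change the plate of a grater

## Robot

A 6-joint arm with a two-finger parallel gripper is mounted at the origin on a cart in front of the work surface, level with it; the furniture and walls round the work are solid. World frame = base frame: x ahead of the robot, y to its left, z up, the work surface at z = 0. Lengths are in mm, angles in rad, forces in N, time in s.
With the tool pointing down it reaches from about 350 to 725 mm from the base axis. Payload 6 kg.
Tool frame: the origin (TCP) lies midway between the tips of the shut fingers; the grasp point (between the pads) lies 19 mm behind it; z points along the fingers, y is the line along which they close (so a half turn about z gives the same grasp; the last joint's range is limited). The gripper opens to 85 mm and grips with 20 to 120 N. Pads are 22 mm wide; open, the fingers measure 114 mm over their backs; the gripper's body (76 mm by 85 mm) begins 54 mm behind the grasp point. The pads swing forward as they close: fully open they stand 13 mm farther back than shut.
Start: joints at [1.673, 0.04, 0.085, 0, -1.615, -0.334], TCP at [137.813, 583.936, 231.261] pointing down, gripper open.
Joint ranges: [-2.56, 2.56], [-1.29, 2.01], [-1.08, 1.49], [-3.29, 1.98], [-2.81, -0.18], [-2.99, 2.99]. Speed limits (rad/s): [2.57, 2.57, 3.01, 3.14, 3.14, 3.14].

## Interface

Orientations are given as a unit quaternion [x, y, z, w].
In Python, from rig import ctrl, read_camera, get_calibration gives the robot as it stands. The module is installed in compiled form; this text tells all that it offers.
- The arm moves only by the tool jog_arm, never from a script. Its arguments are lists of equal length, an entry for each row: "dp": the shift along the tool's x, y, z in mm, a list of three; "rotation": the turn, a rotation vector about the tool's x, y, z in rad, a list of three. In form: {"dp": [[tx, ty, tz], ...], "rotation": [[ax, ay, az], ...]}. A call has 1 to 8 rows; each row is the pose to reach, as a shift and turn from the pose commanded when the call began, along the tool's axes at that moment; what a row does not reach only later rows make up. A row lasts 1/8 s, in which the tool goes at most 62.5 mm and 10.7 degrees, less where a joint would pass 70% of its speed; a pose out of reach is approached as far as the arm can. A call with a gripper value outside its range is refused whole. "claw" is the opening, from 0 (shut) to 1 (fully open), set as the call begins (left out, the last holds). The fingers move at their own pace and stop on an object; the grip force is fixed at half the most. Time passes only in rows, so rows that repeat a pose let the fingers close. It gives the time, the measured TCP pose, the force, the opening and the grip force at its end, in the units of the state.
- ctrl.get_obs(): the state, without advancing time (a new reading comes with each control period).
- read_camera(name): name is "scene" or "top"; returns (picture, depth): 420x560x3 uint8, red, green, blue; 420x560 float32, mm along the optical axis (not along the pixel's ray), 0 where there is no reading.
- get_calibration(name): a dict with "camera_matrix" (3x3 intrinsics, pixels), "eye" and "orientation" of the camera in the world. Camera axes: x right, y up, looking along -z (the intrinsics and any distortion apply to the point x, -y, -z); pixel columns grow to the right and rows downward; lengths in mm; the calibration is good to about 2 mm. A picture is of the moment at which its call begins. get_calibration takes no time and is no camera call.
- ctrl.sign_off(): hands the job in; it is judged then, once.
The state is a dict: "time": time; "qpos": joint angles; "qd": joint speeds; "effort": joint torques, N m; "tcp_pos": TCP position; "tool_rot": TCP orientation; "ft_force": force on the tool from outside, world axes, zero at the start; "ft_torque": the same for the moment, N m; "finger_gap": finger opening in mm; "grip_force": force on a finger pad.
Only numpy, scipy, OpenCV 4.12 (cv2) and the standard library are available. Lean on these libraries where they do the work, as an engineer would, in place of code of your own. Each camera call takes 0.05 s, during which the arm holds its last target. There are 200 camera calls.

## Task

Change the plate in the grater: draw the slicing plate out from under the sprung clip and lay it flat on the cutting board, then slide the coarse grating plate (the spare with the few large holes) into the deck the same way round, letting its far edge lift the clip, until it is fully home against the stop. Let go of both plates, and leave the fine plate, the mug and the onion where they are.

Things in the scene. Friction and masses are not known exactly. Their poses are not given: they have to be found in the camera images.
- grater: Grater fixed to the worktop: clear tub with a white deck frame, 195 x 92 mm. Origin: on the worktop under the deck's centre line; x runs along the deck from its open front end to the clip end, y across, z up. A plate slides on two ledges 56 mm above the worktop, from x = -100 to +96 mm. A stop across the deck has its face at x = +65 mm.
- grater_home (a point): Where a plate's origin is when it is fully home against the stop: x = -10, y = 0, z = 56 mm of the grater; same axes as the grater. Guide walls at y = +/-34 mm run from x = -55 to +65 mm of the grater: 2.5 mm high, then sloping outwards as a lead-in to about 8 mm above the ledges at y = +/-40 mm.
- clip_bar (a joint): Sprung steel clip 50 mm wide, hinged across the deck at x = +80, z = 65 mm of the grater. Angle in rad, growing as its nose rises: about 0 on a plate, -0.078 (lower end) with none, 0.7 fully up. Spring force at the nose about 3 N. A plate slid along the ledges lifts it by its lip with some 3 to 9 N of push; sliding on under it or drawing out takes some 1 to 6 N.
- clip_nose (a point): Middle of the underside of the clip's nose, at x = +36 mm of the grater. The lip, bent up at 20 to 25 degrees, reaches forward from it to x = +21 mm and up to about 12 mm above the ledges: lower a plate on to the ledges with its far edge short of x = +18 mm (its origin short of x = -57 mm) and slide it from there.
- slicing_plate: Plate in the grater at the start, under the clip: black frame, steel sheet with one slanting blade. 150 x 64 x 5 mm, 60 to 130 g. Origin: centre of the underside; x points away from its grip, towards the edge under the clip; z up. Grip ridge: upright block 16 (x) x 36 (y) mm, centre at x = -65 mm, from 5 to 29 mm above the underside; pinch it from above.
- coarse_plate: The wanted spare plate, flat on the worktop: same frame, size, mass, grip ridge, origin and axes as the slicing plate, with 21 large round holes (10 mm) in its steel sheet.
- fine_plate: The other spare plate, beside the coarse one (either may be nearer the robot): same frame, size, grip ridge, origin and axes, with 72 small round holes (4 mm). Stays where it is.
- board: White cutting board lying fixed on the worktop between the grater and the spare plates, 220 (x) x 300 (y) x 11 mm. Origin: centre of its underside; its top is at z = 11 mm. Its long side (y) points away from or towards the robot.
- mug: White mug behind the board, 101 mm high. Origin: centre of its underside. Stays where it is.
- onion: Onion behind the grater, about 80 mm. Origin: under its centre. Stays where it is.

How it is judged:
By the outcome, as a careful person would: the job done as asked, in the order asked, and still so for the second after the job is handed in, with the robot touching nothing.
It also fails if it takes over 58 s, if anything falls off the work surface, if the arm or the gripper's body presses on something with over 40 N, if the wrist force passes 120 N, or if a joint passes its speed limit or range.

## Working session

There is one attempt and no reset: what is moved stays moved. The work goes in short steps, Python scripts to look and compute and a tool call to move; the robot and the scene stay as the last step left them, time stands still between calls to the robot, and variables do not carry over. Pictures are saved under pics/ and viewed, at most 10 in all, crops included, and the job is handed in when it is done.

Besides the shell and the picture viewer there is one more tool, called after ">>>" as a command line: name --argument value ..., lists and objects as JSON in quotes. jog_arm: Moves the arm, as the interface text tells. Its arguments: {"type":"object","properties":{"dp":{"type":"array"},"rotation":{"type":"array"},"claw":{"type":"number"}},"required":["dp","rotation"]}

```bash
mkdir -p pics; cat > h.py <<'E'
import numpy as np,cv2
from rig import ctrl,read_camera,get_calibration
from scipy.spatial.transform import Rotation as R
def cloud(name,d):
    c=get_calibration(name);K=np.array(c["camera_matrix"]);h,w=d.shape
    v,u=np.mgrid[:h,:w];x=(u-K[0,2])/K[0,0]*d;y=(v-K[1,2])/K[1,1]*d
    return np.stack([x,-y,-d],-1)@R.from_quat(c["orientation"]).as_matrix().T+np.array(c["eye"])
E
python3 - <<'E'
from h import *
for n in("top","scene"):
    p,d=read_camera(n);cv2.imwrite(f"pics/{n}0.png",p[...,::-1]);np.savez(f"{n}0.npz",p=p,d=d);print(get_calibration(n))
print(ctrl.get_obs())
E
```

```text
{'camera_matrix': array([[521.39694811,   0.        , 272.68730864],
       [  0.        , 521.39694811, 196.71866635],
       [  0.        ,   0.        ,   1.        ]]), 'eye': array([ 368.4214604 ,  -15.82202931, 1504.8534892 ]), 'orientation': array([-0.06164159,  0.07410326,  0.70630108, -0.70131862])}
{'camera_matrix': array([[421.20714601,   0.        , 272.5711441 ],
       [  0.        , 421.20714601, 215.21363716],
       [  0.        ,   0.        ,   1.        ]]), 'eye': array([ 104.17603707, -425.36601695, 1043.52426374]), 'orientation': array([ 0.26554747, -0.13296555, -0.45327649,  0.84044341])}
{'time': 0.1, 'qpos': array([ 1.67269721e+00,  4.07632597e-02,  8.39103801e-02, -4.07911006e-04,
       -1.61550082e+00, -3.33670690e-01]), 'qd': array([-3.39436212e-04, -1.08541276e-03,  9.03504561e-04, -3.82588128e-05,
       -1.97330754e-03, -6.60872787e-04]), 'effort': array([-5.32047372e-03, -3.69342935e+01,  3.48285198e+01,  6.95165947e+00,
       -4.61781092e-03, -4.91849164e-06]), 'tcp_pos': array([137.69812718, 583.68197433, 230.37211081]), 'tool_rot': array([ 9.93293570e-01, -1.15616766e-01, -3.06964249e-05,  8.04317390e-04]), 'ft_force': array([-0.09697559, -0.25759889,  0.77527568]), 'ft_torque': array([ 0.05199713,  0.00438443, -0.01126104]), 'grip_force': 0.0, 'finger_gap': 85.2381458203016}
```

View pics/top0.png

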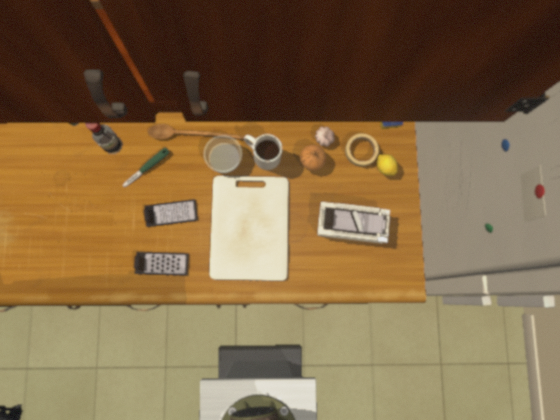

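View pics/scene0.png

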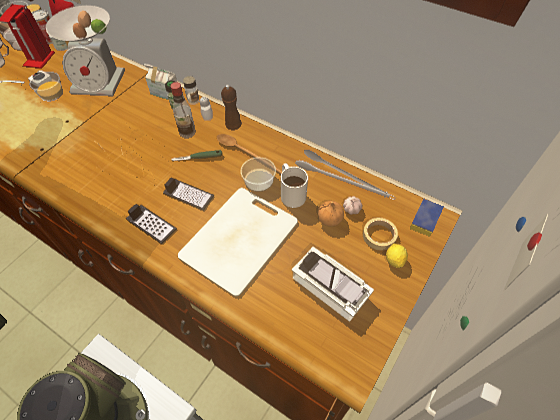

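Top view: the grater is at about (354,223), with its clip on the right and the slicing plate's ridge at (330,219). The coarse plate is at (162,264) and the fine plate at (171,213), both with the grip on the left. The board is at (250,228), the mug at (267,152) and the onion at (313,158). The scene view agrees.

```bash
python3 - <<'E'
from h import *
C={}
for n in("top","scene"):
    z=np.load(f"{n}0.npz");C[n]=(z["p"],z["d"],cloud(n,z["d"]))
rois={"top":{"coarse":(130,245,195,285),"fine":(138,193,204,232),"board":(200,168,298,288),"grater":(308,193,402,252)},
"scene":{"coarse":(118,195,182,250),"fine":(158,170,220,215),"board":(170,180,305,300),"grater":(285,240,382,325)}}
for n,(p,d,P) in C.items():
    for o,(a,b,c,e) in rois[n].items():
        Q=P[b:e,a:c].reshape(-1,3);I=p[b:e,a:c].reshape(-1,3).astype(int)
        print(n,o,"zpct",np.percentile(Q[:,2],[2,20,50,80,98]).round(1))
        if o in("coarse","fine"):
            sat=I.max(1)-I.min(1);zf=np.median(Q[sat>60][:,2]);M=(sat<45)&(abs(Q[:,2]-zf)<40);rg=Q[(Q[:,2]>zf+18)&(Q[:,2]<zf+40)]
            print(" table z",zf.round(1))
        elif o=="board": M=I.min(1)>140; rg=Q[:0]
        else: M=(Q[:,2]>45)&(Q[:,2]<72); rg=Q[(Q[:,2]>78)&(Q[:,2]<95)]
        m=np.zeros(((e-b),(c-a)),np.uint8);m[M.reshape(m.shape)]=1
        k,l,s,_=cv2.connectedComponentsWithStats(m);i=1+s[1:,4].argmax();S=Q[(l==i).ravel()]
        print("  rect",[np.round(x,1) for x in cv2.minAreaRect(S[:,:2].astype(np.float32))],"z",np.median(S[:,2]).round(1),len(S))
        if len(rg)>4: print("  ridge",[np.round(x,1) for x in cv2.minAreaRect(rg[:,:2].astype(np.float32))],rg.mean(0).round(1),len(rg))
ims=[cv2.resize(C["scene"][0][b:e,a:c,::-1],(400,300),interpolation=cv2.INTER_CUBIC) for a,b,c,e in((280,235,384,313),(110,180,214,258))]+[cv2.resize(C["top"][0][b:e,a:c,::-1],(400,300),interpolation=cv2.INTER_CUBIC) for a,b,c,e in((305,187,405,262),(120,190,220,290-25))]
cv2.imwrite("pics/crop.png",np.vstack([np.hstack(ims[:2]),np.hstack(ims[2:])]))
E
```

```text
top coarse zpct [-8.3 -3.4  0.4  4.9 27.7]
 table z -2.2
  rect [array([469.3, 275.3]), array([148.1,  60.7]), np.float64(88.2)] z 4.1 1124
  ridge [array([472.1, 340.5]), array([35.6, 17.4]), np.float64(5.0)] [471.8 340.   26.9] 83
top fine zpct [-8.3 -3.7  0.2  4.6 27.5]
 table z -2.2
  rect [array([614.7, 252.5]), array([ 63. , 147.7]), np.float64(7.3)] z 3.9 1067
  ridge [array([608. , 317.9]), array([35.6, 16.8]), np.float64(9.2)] [607.3 317.5  27.4] 80
top board zpct [-7.6 -1.7  6.3 10.5 15.6]
  rect [array([545.9,  26.7]), array([219.5, 352.4]), np.float64(88.4)] z 8.7 7553
top grater zpct [-8.5 -3.9  1.3 60.4 72.6]
  rect [array([ 579.5, -269.8]), array([197.6,  93.3]), np.float64(82.9)] z 59.9 2149
  ridge [array([ 588.6, -194.5]), array([17.5, 34.9]), np.float64(75.0)] [ 587.5 -194.3   84. ] 73
scene coarse zpct [-4.1 -1.3  1.   5.1 23.7]
 table z -0.1
  rect [array([468.7, 273.5]), array([154.7,  67.1]), np.float64(87.5)] z 6.1 953
  ridge [array([470.3, 337.4]), array([19.7, 37.8]), np.float64(88.9)] [469.  336.1  27.5] 78
scene fine zpct [-4.1 -1.3  1.1  5.5 27.3]
 table z -0.1
  rect [array([613.6, 250.7]), array([ 66.4, 151.3]), np.float64(7.6)] z 6.2 821
  ridge [array([605.3, 313.7]), array([40.1, 18.2]), np.float64(1.9)] [603.4 313.   27.5] 72
scene board zpct [-4.8 -0.7  6.4 11.8 64. ]
  rect [array([377.7, -82.7]), array([812.8, 329. ]), np.float64(29.4)] z 10.8 6651
scene grater zpct [-4.  -1.3  1.4 61.  71.6]
  rect [array([ 577. , -272.6]), array([197.7,  95.2]), np.float64(82.5)] z 61.9 2497
  ridge [array([ 585.3, -198. ]), array([16.7, 35.8]), np.float64(82.4)] [ 584.4 -198.7   85.1] 85
```

View pics/crop.png

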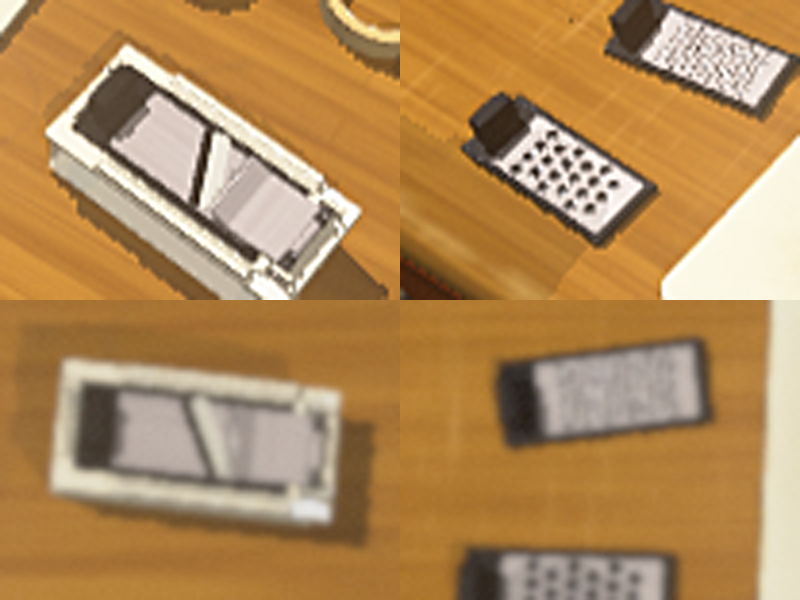

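The two cameras agree within about 3 mm. The grater is at about (578,-271) with its x axis at yaw -97.3°, and the slicing ridge is at about (586.5,-196.5). The coarse ridge is at about (470.5,338.5) with plate yaw -92°. I'll close the fingers along the plate's x.

```bash
cat >> h.py <<'E'
def go(x,y,z,yaw):
    "dp, rot in tool axes to bring TCP to x,y,z pointing down with tool y at yaw (deg)"
    o=ctrl.get_obs();r=R.from_quat(o["tool_rot"]);c=np.deg2rad(yaw)
    T=np.array([[-np.sin(c),np.cos(c),0],[np.cos(c),np.sin(c),0],[0,0,-1]]).T
    print("dp",r.inv().apply(np.array([x,y,z])-o["tcp_pos"]).round(1),"rot",(r.inv()*R.from_matrix(T)).as_rotvec().round(4),"t",o["time"],"tcp",o["tcp_pos"].round(1),"f",o["ft_force"].round(1),"gap",round(o["finger_gap"],1))
E
python3 -c "
from h import *
go(586.5,-196.5,150,-97.3)"
```

```text
dp [616.  656.1  81.5] rot [ 0.0016 -0.     -0.1043] t 0.1 tcp [137.7 583.7 230.4] f [-0.1 -0.3  0.8] gap 85.2
```

>>> jog_arm --dp '[[616, 656, 40], [616, 656, 40], [616, 656, 40], [616, 656, 40], [616, 656, 40], [616, 656, 40], [616, 656, 40], [616, 656, 40]]' --rotation '[[0, 0, -0.104], [0, 0, -0.104], [0, 0, -0.104], [0, 0, -0.104], [0, 0, -0.104], [0, 0, -0.104], [0, 0, -0.104], [0, 0, -0.104]]' --claw 1

```text
time: 1.1
tcp_pos: [387.3, 149.2, 209.0]
tool_rot: [0.998, -0.063, 0.0, -0.0]
ft_force: [1.4, 0.6, 0.2]
finger_gap: 85.6
grip_force: 0.0
```

```bash
python3 -c "
from h import *
go(586.5,-196.5,130,-97.3)"
```

```text
dp [241.3 317.7  78.9] rot [-0.0007 -0.0003  0.0004] t 1.1 tcp [387.3 149.2 209. ] f [1.4 0.6 0.2] gap 85.6
```

>>> jog_arm --dp '[[241, 318, 60], [241, 318, 60], [241, 318, 60], [241, 318, 60], [241, 318, 60], [241, 318, 60], [241, 318, 60], [241, 318, 60]]' --rotation '[[0, 0, 0], [0, 0, 0], [0, 0, 0], [0, 0, 0], [0, 0, 0], [0, 0, 0], [0, 0, 0], [0, 0, 0]]'

```text
time: 2.1
tcp_pos: [585.1, -196.8, 146.9]
tool_rot: [0.998, -0.065, -0.002, 0.0]
ft_force: [-0.2, 0.7, -0.6]
finger_gap: 85.5
grip_force: 0.0
```

>>> jog_arm --dp '[[0, 0, 0], [0, 0, 0]]' --rotation '[[0, 0, 0], [0, 0, 0]]'

```text
time: 2.35
tcp_pos: [585.4, -194.2, 149.8]
tool_rot: [0.998, -0.063, 0.001, -0.0]
ft_force: [-0.0, 0.1, 0.5]
finger_gap: 85.4
grip_force: 0.0
```

```bash
python3 - <<'E'
from h import *
p,d=read_camera("scene");cv2.imwrite("pics/s1.png",p[...,::-1])
go(586.5,-196.5,63,-97.3)
E
```

```text
dp [ 1.2  2.2 86.9] rot [-0.0001 -0.0012  0.001 ] t 2.4 tcp [ 585.5 -194.2  149.9] f [-1.   0.1  1.2] gap 85.3
```

>>> jog_arm --dp '[[1.2, 1.3, 40], [1.2, 1.3, 70], [1.2, 1.3, 85], [1.2, 1.3, 86], [1.2, 1.3, 86]]' --rotation '[[0, 0, 0], [0, 0, 0], [0, 0, 0], [0, 0, 0], [0, 0, 0]]'

```text
time: 3.02
tcp_pos: [587.3, -196.7, 64.9]
tool_rot: [0.998, -0.064, 0.001, 0.0]
ft_force: [0.5, 0.6, 0.4]
finger_gap: 85.2
grip_force: 0.0
```

>>> jog_arm --dp '[[0, 0, 0], [0, 0, 0], [0, 0, 0], [0, 0, 0], [0, 0, 0], [0, 0, 0]]' --rotation '[[0, 0, 0], [0, 0, 0], [0, 0, 0], [0, 0, 0], [0, 0, 0], [0, 0, 0]]' --claw 0

```text
time: 3.78
tcp_pos: [586.6, -196.7, 63.5]
tool_rot: [0.998, -0.064, 0.0, 0.0]
ft_force: [-0.2, 0.3, 1.9]
finger_gap: 14.9
grip_force: 60.3
```

```bash
python3 - <<'E'
from h import *
o=ctrl.get_obs();print(o["ft_force"],o["ft_torque"],o["grip_force"])
go(586.5,-196.5,63,-97.3)
E
```

```text
[-0.18678232  0.30453762  1.86932065] [0.05202861 0.2174491  0.02828665] 60.346620082855225
dp [-0.1 -0.2  0.5] rot [ 0.0003 -0.0004 -0.0003] t 3.775 tcp [ 586.6 -196.7   63.5] f [-0.2  0.3  1.9] gap 14.9
```

>>> jog_arm --dp '[[0, -5, 0], [0, -10, 0], [0, -16, 0], [0, -22, 0], [0, -28, 0], [0, -34, 0], [0, -40, 0], [0, -46, 0]]' --rotation '[[0, 0, 0], [0, 0, 0], [0, 0, 0], [0, 0, 0], [0, 0, 0], [0, 0, 0], [0, 0, 0], [0, 0, 0]]'

```text
time: 4.78
tcp_pos: [592.6, -150.5, 63.4]
tool_rot: [0.998, -0.064, 0.0, 0.0]
ft_force: [-0.4, -2.2, 2.7]
finger_gap: 14.6
grip_force: 60.5
```

>>> jog_arm --dp '[[0, -12, 0], [0, -24, 0], [0, -36, 0], [0, -50, 0], [0, -65, 0], [0, -80, 0], [0, -95, -2], [0, -105, -15]]' --rotation '[[0, 0, 0], [0, 0, 0], [0, 0, 0], [0, 0, 0], [0, 0, 0], [0, 0, 0], [0, 0, 0], [0, 0, 0]]'

```text
time: 5.78
tcp_pos: [604.8, -45.2, 76.7]
tool_rot: [0.998, -0.064, -0.002, -0.0]
ft_force: [0.3, 0.4, -0.6]
finger_gap: 14.7
grip_force: 59.9
```

```bash
python3 - <<'E'
from h import *
go(515,91,60,-93)
z=np.load("top0.npz");P=cloud("top",z["d"]);print(P[272,230],P[272,270],P[190,225],P[230,215],P[230,284], P[281,250],P[276,250])
E
```

```text
dp [-106.3 -123.7   17.1] rot [-0.0004  0.0033 -0.0749] t 5.775 tcp [604.8 -45.2  76.7] f [ 0.3  0.4 -0.6] gap 14.7
[442.25358519  79.26910315  13.09523136] [441.49001543 -34.03157846  10.45673029] [680.22528181  95.7450687    9.57872798] [562.29340721 123.20831766  12.514281  ] [561.96655015 -75.57538719   5.01019198] [ 368.4214604   -15.82202931 1504.8534892 ] [430.68785626  22.734516    10.80961614]
```

>>> jog_arm --dp '[[0, -25, -15], [-20, -60, -20], [-50, -100, -10], [-71, -129, 10], [-71, -129, 30], [-71, -129, 44], [-71, -129, 44], [-71, -129, 44]]' --rotation '[[0, 0, 0], [0, 0, -0.02], [0, 0, -0.05], [0, 0, -0.075], [0, 0, -0.075], [0, 0, -0.075], [0, 0, -0.075], [0, 0, -0.075]]'

```text
time: 6.78
tcp_pos: [552.4, 90.0, 35.0]
tool_rot: [1.0, -0.027, 0.001, -0.0]
ft_force: [0.0, 0.0, -0.3]
finger_gap: 14.6
grip_force: 59.9
```

```bash
python3 - <<'E'
from h import *
go(550,92,18.7,-93)
E
```

```text
dp [-2.5 -1.9 16.3] rot [-0.0001 -0.0011 -0.0011] t 6.775 tcp [552.4  90.   35. ] f [ 0.   0.  -0.3] gap 14.6
```

>>> jog_arm --dp '[[0, 0, 7], [0, 0, 13], [0, 0, 15.5], [0, 0, 16], [0, 0, 16]]' --rotation '[[0, 0, 0], [0, 0, 0], [0, 0, 0], [0, 0, 0], [0, 0, 0]]'

```text
time: 7.4
tcp_pos: [551.8, 90.2, 18.1]
tool_rot: [1.0, -0.026, 0.0, 0.0]
ft_force: [0.1, -0.1, -0.5]
finger_gap: 14.8
grip_force: 60.1
```

```bash
python3 - <<'E'
from h import *
p,d=read_camera("scene");P=cloud("scene",d)
Q=P.reshape(-1,3);I=p.reshape(-1,3)
m=(abs(Q[:,0]-550)<45)&(Q[:,1]>-60)&(Q[:,1]<105)&(Q[:,2]<60)
for y in range(-60,100,12):
    k=m&(abs(Q[:,1]-y)<6)&(I.max(1)<100)
    print(y,k.sum(),np.median(Q[k,2]).round(1) if k.any() else 0,end=' | ')
print();go(550,92,18.2,-93)
p=p[150:310,170:390];cv2.imwrite("pics/s2.png",cv2.resize(p[...,::-1],(770,560)))
E
```

```text
-60 0 0 | -48 31 17.3 | -36 6 17.3 | -24 8 17.3 | -12 9 16.4 | 0 12 16.2 | 12 19 15.8 | 24 9 17.1 | 36 6 17.1 | 48 6 17.0 | 60 8 17.8 | 72 25 19.8 | 84 41 20.5 | 96 28 40.3 | 
dp [-1.9 -1.7 -0. ] rot [ 0.0001 -0.0002 -0.0004] t 7.45 tcp [551.8  90.2  18.2] f [ 0.5  0.9 -0.3] gap 14.9
```

View pics/s2.png

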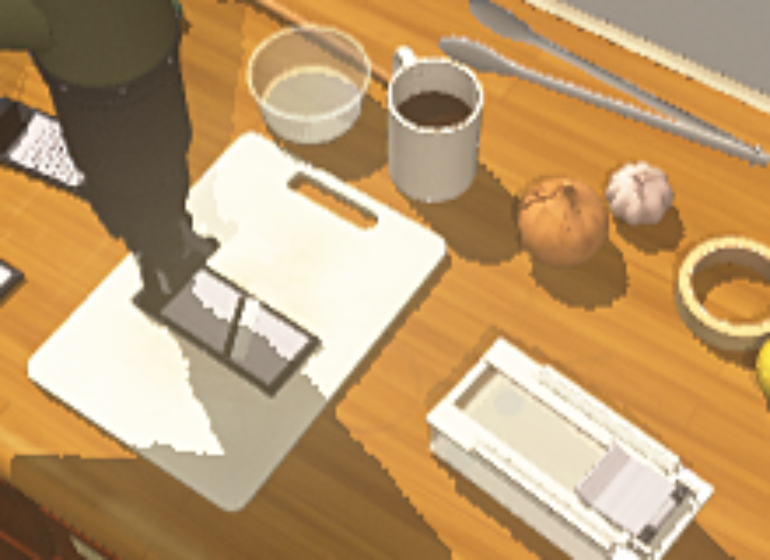

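The slicing plate is level on the board, around crop (240,325), and inside its edges. The grater is empty and the clip is down. I'll lower the last millimetre and release.

>>> jog_arm --dp '[[0, 0, 0.7], [0, 0, 1], [0, 0, 1]]' --rotation '[[0, 0, 0], [0, 0, 0], [0, 0, 0]]'

```text
time: 7.82
tcp_pos: [551.9, 90.2, 17.9]
tool_rot: [1.0, -0.026, 0.0, 0.0]
ft_force: [-3.8, 0.1, 4.8]
finger_gap: 15.2
grip_force: 60.7
```

>>> jog_arm --dp '[[0, 0, 0], [0, 0, 0], [0, 0, 0], [0, 0, 0]]' --rotation '[[0, 0, 0], [0, 0, 0], [0, 0, 0], [0, 0, 0]]' --claw 1

```text
time: 8.32
tcp_pos: [551.7, 90.1, 17.0]
tool_rot: [1.0, -0.026, -0.0, 0.0]
ft_force: [-0.1, 0.2, 0.0]
finger_gap: 84.6
grip_force: 0.0
```

>>> jog_arm --dp '[[0, 0, -10], [0, 0, -25], [0, 0, -50], [0, 0, -90], [0, 0, -110], [0, 0, -110]]' --rotation '[[0, 0, 0], [0, 0, 0], [0, 0, 0], [0, 0, 0], [0, 0, 0], [0, 0, 0]]'

```text
time: 9.07
tcp_pos: [552.6, 90.6, 129.4]
tool_rot: [1.0, -0.026, 0.002, -0.001]
ft_force: [-0.0, 0.2, 0.0]
finger_gap: 85.6
grip_force: 0.0
```

```bash
python3 - <<'E'
from h import *
go(470.7,338.3,90,-92)
E
```

```text
dp [ -95.  -243.    39.5] rot [-0.0018 -0.0035 -0.0179] t 9.075 tcp [552.6  90.6 129.4] f [-0.   0.2  0. ] gap 85.6
```

>>> jog_arm --dp '[[-95, -243, 39], [-95, -243, 39], [-95, -243, 39], [-95, -243, 39], [-95, -243, 39], [-95, -243, 39], [-95, -243, 39], [-95, -243, 39]]' --rotation '[[0, 0, -0.018], [0, 0, -0.018], [0, 0, -0.018], [0, 0, -0.018], [0, 0, -0.018], [0, 0, -0.018], [0, 0, -0.018], [0, 0, -0.018]]'

```text
time: 10.07
tcp_pos: [470.3, 336.8, 88.3]
tool_rot: [1.0, -0.018, 0.0, -0.0]
ft_force: [0.1, 0.5, -0.5]
finger_gap: 85.2
grip_force: 0.0
```

```bash
python3 - <<'E'
from h import *
go(470.7,338.3,7.2,-92)
E
```

```text
dp [ 0.3 -1.5 81.1] rot [-0.0002 -0.0003 -0.0015] t 10.075 tcp [470.3 336.8  88.3] f [ 0.1  0.5 -0.5] gap 85.2
```

>>> jog_arm --dp '[[0.5, -1.7, 40], [0.5, -1.7, 65], [0.5, -1.7, 78], [0.5, -1.7, 81], [0.5, -1.7, 81]]' --rotation '[[0, 0, 0], [0, 0, 0], [0, 0, 0], [0, 0, 0], [0, 0, 0]]'

```text
time: 10.7
tcp_pos: [470.9, 339.8, 8.2]
tool_rot: [1.0, -0.017, 0.001, -0.0]
ft_force: [0.6, 0.3, 0.5]
finger_gap: 85.1
grip_force: 0.0
```

>>> jog_arm --dp '[[0, 0, 0], [0, 0, 0], [0, 0, 0], [0, 0, 0], [0, 0, 0], [0, 0, 0]]' --rotation '[[0, 0, 0], [0, 0, 0], [0, 0, 0], [0, 0, 0], [0, 0, 0], [0, 0, 0]]' --claw 0

```text
time: 11.45
tcp_pos: [470.4, 339.7, 7.4]
tool_rot: [1.0, -0.017, 0.0, -0.0]
ft_force: [-0.0, 0.6, 1.5]
finger_gap: 14.7
grip_force: 61.4
```

>>> jog_arm --dp '[[0, 0, -5], [0, 0, -20], [0, 0, -50], [0, 0, -80], [0, 0, -110], [0, 0, -120], [0, 0, -120]]' --rotation '[[0, 0, 0], [0, 0, 0], [0, 0, 0], [0, 0, 0], [0, 0, 0], [0, 0, 0], [0, 0, 0]]'

```text
time: 12.32
tcp_pos: [470.3, 339.7, 127.5]
tool_rot: [1.0, -0.017, 0.0, -0.0]
ft_force: [0.1, -0.3, -1.6]
finger_gap: 14.8
grip_force: 61.0
```

```bash
python3 - <<'E'
from h import *
go(601.5,-90,125,-97.3)
E
```

```text
dp [146.1 424.9   2.1] rot [-0.0009 -0.0002  0.0925] t 12.325 tcp [470.3 339.7 127.5] f [ 0.1 -0.3 -1.6] gap 14.8
```

>>> jog_arm --dp '[[140, 472, 2], [140, 472, 2], [140, 472, 2], [140, 472, 2], [140, 472, 2], [140, 472, 2], [140, 472, 2], [140, 472, 2]]' --rotation '[[0, 0, 0.0925], [0, 0, 0.0925], [0, 0, 0.0925], [0, 0, 0.0925], [0, 0, 0.0925], [0, 0, 0.0925], [0, 0, 0.0925], [0, 0, 0.0925]]'

```text
time: 13.32
tcp_pos: [593.1, -139.2, 123.1]
tool_rot: [0.998, -0.064, -0.001, -0.0]
ft_force: [0.0, 0.5, -1.6]
finger_gap: 15.1
grip_force: 60.9
```

>>> jog_arm --dp '[[0, 0, 0], [0, 0, 0], [0, 0, 0]]' --rotation '[[0, 0, 0], [0, 0, 0], [0, 0, 0]]'

```text
time: 13.7
tcp_pos: [593.5, -135.9, 124.6]
tool_rot: [0.998, -0.063, -0.0, -0.0]
ft_force: [-0.8, 0.7, -1.7]
finger_gap: 15.0
grip_force: 61.0
```

```bash
python3 - <<'E'
from h import *
go(594.2,-137.2,95,-97.3)
E
```

```text
dp [ 0.9  1.2 29.6] rot [-0.      0.0008  0.0015] t 13.7 tcp [ 593.5 -135.9  124.6] f [-0.8  0.7 -1.7] gap 15.0
```

Lower to hover height, then check the plate's alignment over the deck in both cameras.

>>> jog_arm --dp '[[0.9, 1.2, 15], [0.9, 1.2, 30], [0.9, 1.2, 38], [0.9, 1.2, 38], [0.9, 1.2, 38]]' --rotation '[[0, 0, 0], [0, 0, 0], [0, 0, 0], [0, 0, 0], [0, 0, 0]]'

```text
time: 14.32
tcp_pos: [594.8, -138.4, 87.6]
tool_rot: [0.998, -0.064, 0.0, 0.0]
ft_force: [0.1, -0.3, -0.1]
finger_gap: 14.8
grip_force: 61.0
```

```bash
python3 - <<'E'
from h import *
ims=[]
for n,z0 in(("top",-2.2),("scene",-.1)):
    p,d=read_camera(n);P=cloud(n,d);P[...,2]-=z0;Q=P.reshape(-1,3);I=p.reshape(-1,3)
    u=np.array([-.127,-.992]);v=np.array([.992,-.127]) # grater x, minus grater y is v
    c=np.array([578.2,-271.2]);L=np.c_[(Q[:,:2]-c)@u,(Q[:,:2]-c)@v,Q[:,2]]
    near=(abs(L[:,0])<180)&(abs(L[:,1])<70)
    for x in range(-80,15,12):
        k=near&(abs(L[:,0]-x)<6)
        pl=k&(L[:,2]>76)&(L[:,2]<92)&(I.max(1)<110);fr=k&(L[:,2]>50)&(L[:,2]<74)&(I.min(1)>90)
        f=lambda m:(L[m,1].min().round(1),L[m,1].max().round(1),np.median(L[m,2]).round(1)) if m.sum()>3 else None
        print(n,x,"plate",f(pl),"deck",f(fr))
    pl=near&(L[:,2]>76)&(L[:,2]<92);print("plate xmax",L[pl&(abs(L[:,1])<25),0].max())
    a,b=(300,185) if n=="top" else (270,225)
    ims.append(cv2.resize(p[b:b+100,a:a+115,::-1],(400,348),interpolation=cv2.INTER_CUBIC))
cv2.imwrite("pics/c3.png",np.hstack(ims))
go(594.2,-137.2,63.4,-97.3)
E
```

```text
top -80 plate (np.float64(-29.9), np.float64(-1.2), np.float64(85.9)) deck (np.float64(-45.0), np.float64(-27.4), np.float64(56.1))
top -68 plate (np.float64(-31.2), np.float64(3.4), np.float64(85.2)) deck (np.float64(-44.0), np.float64(-26.7), np.float64(57.1))
top -56 plate (np.float64(-30.5), np.float64(30.1), np.float64(85.2)) deck (np.float64(-45.2), np.float64(42.2), np.float64(59.7))
top -44 plate (np.float64(-30.9), np.float64(9.1), np.float64(86.7)) deck (np.float64(-44.7), np.float64(45.3), np.float64(62.5))
top -32 plate (np.float64(-31.1), np.float64(10.5), np.float64(85.4)) deck (np.float64(-45.4), np.float64(46.0), np.float64(62.6))
top -20 plate (np.float64(-30.8), np.float64(11.9), np.float64(84.4)) deck (np.float64(-44.5), np.float64(46.2), np.float64(62.6))
top -8 plate (np.float64(-31.7), np.float64(8.2), np.float64(86.8)) deck (np.float64(-45.0), np.float64(46.3), np.float64(62.5))
top 4 plate (np.float64(-30.6), np.float64(26.2), np.float64(84.6)) deck (np.float64(-44.5), np.float64(45.3), np.float64(62.2))
plate xmax 78.98896371191493
scene -80 plate (np.float64
[... 479 characters left out ...]
t64(44.4), np.float64(60.8))
scene -32 plate (np.float64(-32.8), np.float64(31.6), np.float64(86.5)) deck (np.float64(-47.7), np.float64(44.1), np.float64(60.1))
scene -20 plate (np.float64(-31.8), np.float64(30.0), np.float64(86.3)) deck (np.float64(-47.4), np.float64(43.4), np.float64(60.2))
scene -8 plate (np.float64(-32.9), np.float64(30.0), np.float64(85.7)) deck (np.float64(-47.3), np.float64(45.6), np.float64(61.5))
scene 4 plate (np.float64(-32.0), np.float64(29.3), np.float64(86.0)) deck (np.float64(-48.4), np.float64(44.5), np.float64(59.4))
plate xmax 7.554230662520141
dp [-0.8 -1.1 24.5] rot [ 0.0001 -0.0012  0.0001] t 14.425 tcp [ 594.9 -138.4   87.9] f [ 0.3  1.3 -1.1] gap 14.9
```

View pics/c3.png

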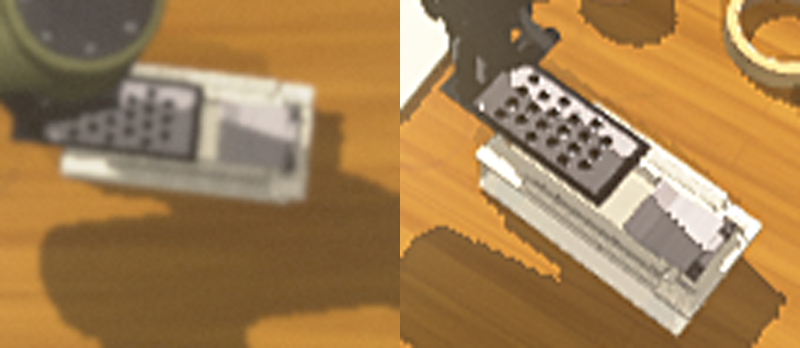

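The coarse plate is centred on the deck within about 0.5 mm, level and parallel. Its far edge is at x ≈ +7.5 mm, short of the lip. Lowering it now.

>>> jog_arm --dp '[[-0.5, -0.5, 8], [-0.5, -0.5, 16], [-0.5, -0.5, 21], [-0.5, -0.5, 23], [-0.5, -0.5, 24], [-0.5, -0.5, 24.5], [-0.5, -0.5, 24.5]]' --rotation '[[0, 0, 0], [0, 0, 0], [0, 0, 0], [0, 0, 0], [0, 0, 0], [0, 0, 0], [0, 0, 0]]'

```text
time: 15.3
tcp_pos: [594.2, -137.9, 63.3]
tool_rot: [0.998, -0.064, 0.0, 0.0]
ft_force: [-2.1, 0.6, 3.5]
finger_gap: 14.7
grip_force: 61.5
```

```bash
python3 - <<'E'
from h import *
go(586.6,-196.7,63.4,-97.3)
E
```

```text
dp [-0.1 59.3 -0.1] rot [ 0.0003 -0.0006  0.0001] t 15.3 tcp [ 594.2 -137.9   63.3] f [-2.1  0.6  3.5] gap 14.7
```

Seated on the ledges with light contact. Slide it in.

>>> jog_arm --dp '[[0, 3, 0], [0, 6, 0], [0, 9, 0], [0, 12, 0], [0, 15, 0], [0, 18, 0], [0, 21, 0], [0, 24, 0]]' --rotation '[[0, 0, 0], [0, 0, 0], [0, 0, 0], [0, 0, 0], [0, 0, 0], [0, 0, 0], [0, 0, 0], [0, 0, 0]]'

```text
time: 16.3
tcp_pos: [591.7, -161.5, 63.4]
tool_rot: [0.998, -0.063, 0.001, -0.0]
ft_force: [-0.4, 3.8, 5.9]
finger_gap: 15.0
grip_force: 61.9
```

>>> jog_arm --dp '[[0, 3, 0], [0, 6, 0], [0, 9, 0], [0, 12, 0], [0, 15, 0], [0, 18, 0], [0, 20, 0], [0, 20, 0]]' --rotation '[[0, 0, 0], [0, 0, 0], [0, 0, 0], [0, 0, 0], [0, 0, 0], [0, 0, 0], [0, 0, 0], [0, 0, 0]]'

```text
time: 17.3
tcp_pos: [589.5, -180.4, 63.4]
tool_rot: [0.998, -0.063, 0.001, -0.001]
ft_force: [0.8, 7.7, 5.0]
finger_gap: 14.5
grip_force: 61.9
```

```bash
python3 - <<'E'
from h import *
go(586.6,-196.7,63.4,-97.3)
E
```

```text
dp [-0.9 16.6  0. ] rot [-0.0017 -0.0024  0.001 ] t 17.3 tcp [ 589.5 -180.4   63.4] f [0.8 7.7 5. ] gap 14.5
```

>>> jog_arm --dp '[[-0.2, 3, 0], [-0.3, 6, 0], [-0.5, 9, 0], [-0.5, 11, 0], [-0.5, 13, 0], [-0.5, 14.5, 0], [-0.5, 15.5, 0], [-0.5, 16, 0]]' --rotation '[[0, 0, 0], [0, 0, 0], [0, 0, 0], [0, 0, 0], [0, 0, 0], [0, 0, 0], [0, 0, 0], [0, 0, 0]]'

```text
time: 18.3
tcp_pos: [587.0, -195.9, 63.4]
tool_rot: [0.998, -0.063, 0.001, -0.001]
ft_force: [0.8, 8.7, 7.1]
finger_gap: 14.4
grip_force: 62.0
```

```bash
python3 - <<'E'
from h import *
go(586.6,-196.7,63.4,-97.3)
E
```

```text
dp [-0.3  0.9  0. ] rot [-0.002  -0.0024  0.0012] t 18.3 tcp [ 587.  -195.9   63.4] f [0.8 8.7 7.1] gap 14.4
```

>>> jog_arm --dp '[[0, 0.4, 0], [0, 0.8, 0], [0, 1.2, 0], [0, 1.2, 0]]' --rotation '[[0, 0, 0], [0, 0, 0], [0, 0, 0], [0, 0, 0]]'

```text
time: 18.8
tcp_pos: [586.9, -197.1, 63.4]
tool_rot: [0.998, -0.063, 0.001, -0.001]
ft_force: [0.7, 8.3, 6.7]
finger_gap: 14.8
grip_force: 62.0
```

>>> jog_arm --dp '[[0, 0.5, 0], [0, 1, 0], [0, 1, 0]]' --rotation '[[0, 0, 0], [0, 0, 0], [0, 0, 0]]'

```text
time: 19.18
tcp_pos: [586.8, -198.1, 63.4]
tool_rot: [0.998, -0.063, 0.001, -0.001]
ft_force: [1.1, 8.6, 6.7]
finger_gap: 14.2
grip_force: 62.0
```

>>> jog_arm --dp '[[0, 0.5, 0], [0, 1, 0], [0, 1, 0]]' --rotation '[[0, 0, 0], [0, 0, 0], [0, 0, 0]]'

```text
time: 19.55
tcp_pos: [586.6, -199.1, 63.4]
tool_rot: [0.998, -0.063, 0.001, -0.001]
ft_force: [1.5, 9.3, 6.3]
finger_gap: 14.7
grip_force: 62.0
```

>>> jog_arm --dp '[[0, 0.5, 0], [0, 0.8, 0], [0, 0.8, 0]]' --rotation '[[0, 0, 0], [0, 0, 0], [0, 0, 0]]'

```text
time: 19.92
tcp_pos: [586.6, -199.6, 63.4]
tool_rot: [0.998, -0.063, 0.001, -0.001]
ft_force: [0.7, 9.3, 6.0]
finger_gap: 14.8
grip_force: 62.0
```

```bash
python3 - <<'E'
from h import *
p,d=read_camera("scene");cv2.imwrite("pics/s4.png",cv2.resize(p[235:325,280:395,::-1],(766,600),interpolation=cv2.INTER_CUBIC))
go(586.6,-196.7,63.4,-97.3)
E
```

```text
dp [-0.3 -2.9  0. ] rot [-0.0023 -0.0023  0.0013] t 19.975 tcp [ 586.6 -199.6   63.4] f [ 1.1 10.   7.2] gap 14.5
```

View pics/s4.png

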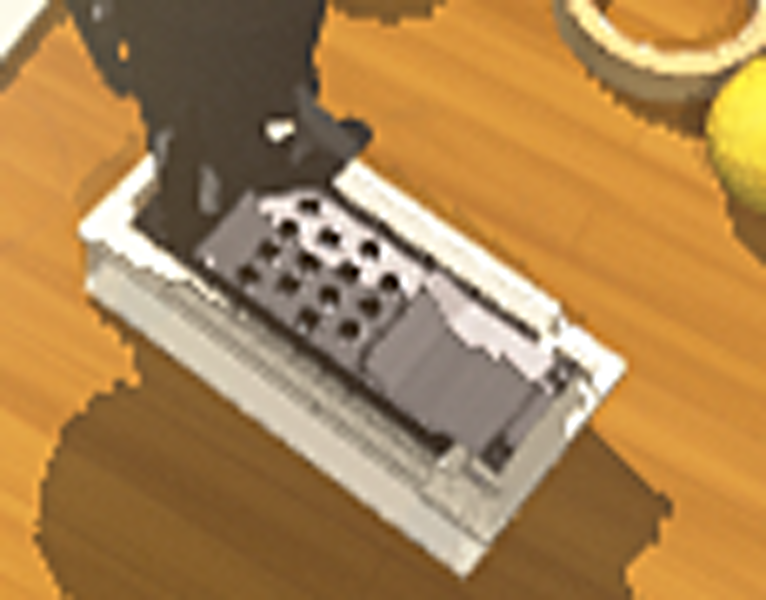

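The plate lies in the deck with its far edge under the clip, at crop (400,330). I'll keep creeping until the stop shows in the force.

>>> jog_arm --dp '[[0, 0.5, 0], [0, 1, 0], [0, 1, 0]]' --rotation '[[0, 0, 0], [0, 0, 0], [0, 0, 0]]'

```text
time: 20.35
tcp_pos: [586.6, -199.7, 63.4]
tool_rot: [0.998, -0.063, 0.001, -0.002]
ft_force: [0.3, 14.3, 8.0]
finger_gap: 14.5
grip_force: 62.2
```

>>> jog_arm --dp '[[0, 0.5, 0], [0, 1, 0], [0, 1, 0]]' --rotation '[[0, 0, 0], [0, 0, 0], [0, 0, 0]]'

```text
time: 20.72
tcp_pos: [586.6, -199.7, 63.4]
tool_rot: [0.998, -0.063, 0.001, -0.002]
ft_force: [-0.3, 17.2, 9.0]
finger_gap: 14.2
grip_force: 62.3
```

The position holds at -199.7 while the force climbs, so it is home. I'll relax the push and let go.

>>> jog_arm --dp '[[0, -1, 0], [0, -1.5, 0], [0, -1.5, 0]]' --rotation '[[0, 0, 0], [0, 0, 0], [0, 0, 0]]'

```text
time: 21.1
tcp_pos: [586.6, -199.6, 63.4]
tool_rot: [0.998, -0.063, 0.001, -0.001]
ft_force: [1.6, 11.6, 7.8]
finger_gap: 14.4
grip_force: 62.1
```

>>> jog_arm --dp '[[0, 0, 0], [0, 0, 0], [0, 0, 0], [0, 0, 0], [0, 0, 0]]' --rotation '[[0, 0, 0], [0, 0, 0], [0, 0, 0], [0, 0, 0], [0, 0, 0]]' --claw 1

```text
time: 21.72
tcp_pos: [585.3, -201.9, 62.6]
tool_rot: [0.998, -0.064, -0.0, 0.0]
ft_force: [0.3, 1.5, 0.4]
finger_gap: 85.5
grip_force: 0.0
```

>>> jog_arm --dp '[[0, 0, -10], [0, 0, -25], [0, 0, -50], [0, 0, -90], [0, -30, -130], [0, -80, -150], [0, -130, -150], [0, -180, -150]]' --rotation '[[0, 0, 0], [0, 0, 0], [0, 0, 0], [0, 0, 0], [0, 0, 0], [0, 0, 0], [0, 0, 0], [0, 0, 0]]'

```text
time: 22.72
tcp_pos: [608.5, -21.6, 214.8]
tool_rot: [0.998, -0.064, 0.001, -0.0]
ft_force: [0.6, -0.1, -0.8]
finger_gap: 85.3
grip_force: 0.0
```

>>> jog_arm --dp '[[-60, -60, 0], [-120, -120, 0], [-120, -180, 0], [-120, -240, 0], [-120, -300, 0], [-120, -300, 0]]' --rotation '[[0, 0, 0], [0, 0, 0], [0, 0, 0], [0, 0, 0], [0, 0, 0], [0, 0, 0]]'

```text
time: 23.48
tcp_pos: [526.8, 292.7, 213.5]
tool_rot: [0.998, -0.062, 0.0, -0.0]
ft_force: [0.6, -0.4, -0.2]
finger_gap: 85.2
grip_force: 0.0
```

```bash
python3 - <<'E'
from h import *
ims=[]
for n,r,r0,bd in(("top",(308,193,402,252),(588.6,-194.5),0),("scene",(285,240,382,325),(585.3,-198.),0)):
    p,d=read_camera(n);P=cloud(n,d);a,b,c,e=r
    Q=P[b:e,a:c].reshape(-1,3);k=(Q[:,2]>78)&(Q[:,2]<95)
    print(n,"ridge",cv2.minAreaRect(Q[k,:2].astype(np.float32)),k.sum(),"before",r0)
    Q=P.reshape(-1,3);I=p.reshape(-1,3);k=(abs(Q[:,0]-550)<70)&(abs(Q[:,1]-28)<100)&(Q[:,2]>7)&(I.max(1)<110)&(Q[:,2]<60)
    print(" slicing",cv2.minAreaRect(Q[k,:2].astype(np.float32)),np.percentile(Q[k,2],[5,50,95]))
    ims.append(p)
a=cv2.resize(ims[1][...,::-1],(560,420));cv2.imwrite("pics/end.png",a)
cv2.imwrite("pics/endg.png",cv2.resize(ims[1][235:325,280:395,::-1],(766,600),interpolation=cv2.INTER_CUBIC))
go(586.6,-196.7,63.4,-97.3)
E
```

```text
top ridge ((587.5414428710938, -197.29566955566406), (16.8101806640625, 34.5129280090332), 86.04486083984375) 73 before (588.6, -194.5)
 slicing ((549.19091796875, 25.332653045654297), (142.38717651367188, 55.56547164916992), 87.76494598388672) [10.53142804 17.35953894 41.17143221]
scene ridge ((584.2144775390625, -201.57786560058594), (17.354103088378906, 35.716983795166016), 74.93209075927734) 86 before (585.3, -198.0)
 slicing ((549.1137084960938, 24.48754119873047), (148.2371368408203, 64.12256622314453), 87.32710266113281) [13.96310679 17.45454358 41.23482052]
dp [119.8 477.8 149.5] rot [0.     0.     0.0031] t 23.575 tcp [526.9 292.3 212.9] f [-0.3 -0.3 -1.1] gap 85.5
```

View pics/end.png

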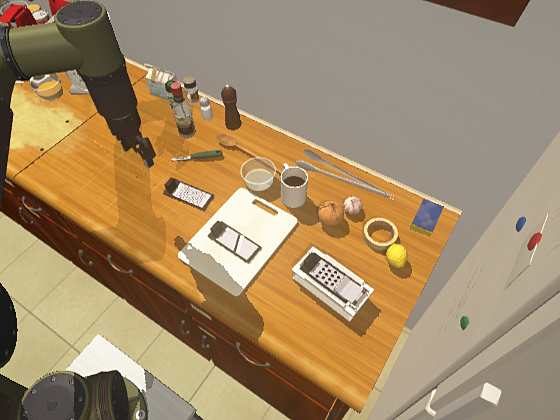

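View pics/endg.png

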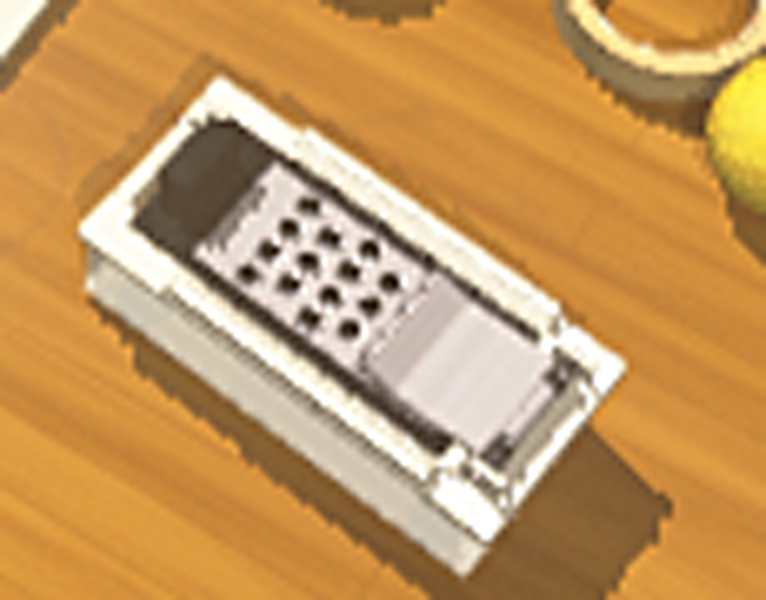

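The coarse plate is home under the clip, with its ridge about 3 mm deeper than the old plate's. The slicing plate lies flat on the board, and the fine plate, mug and onion haven't moved. The arm is clear, so I'm handing in.

```bash
python3 -c "
from rig import ctrl
print(ctrl.sign_off())"
```

```text
the job is handed in; nothing more can be done
None
```

The plates are changed and the job is handed in at about 24 s: the slicing plate lies flat on the board, the coarse plate is home against the stop under the clip, both are released, and the fine plate, mug and onion stayed put; sign-off returned no verdict.

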